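# Two red caramels from the tilting treat carousel

### The job

The coffee goes out with the two red caramels: turn the treat carousel (by its wooden knob) until the red compartment stands squarely at the spout, then tip it right over to its stop (by the bar at its back) so that both red ones slide into the white dish, and bring it back onto its rest. Keep the other caramels in the carousel, do not touch any caramel with the fingers, and leave the dish and the other things on the counter where they stand.

Things in the scene. Friction and masses are not known exactly. Their poses are not given: they have to be found in the camera images.
- stand: Fixed white stand of the carousel: dark foot 165 x 250 x 12 mm, two cheeks at its y = +-112 mm, 213 mm high. Origin on the counter below the drum's middle; x points level to the spout and dish, z up. The drum (198 mm across) tips about a level axle along y, 180 mm above the origin. At rest it leans back 22 degrees: its axis, also the knob's, points along (-0.375, 0, 0.927) in the stand's frame.
- knob (a point): Middle of the round wooden knob (40 mm across, 36 mm high) on the drum's axis, 82 mm from the axle along it and 27 mm above the drum's clear, fixed cover. Its z axis is the drum's axis, 22 degrees from vertical at rest. Turning it turns the four compartments and what lies in them, endlessly, against 0.06 N m of friction; it stays where left.
- rotor (a joint): Angle of the knob and the four 90 degree compartments with it; grows anticlockwise as seen looking down onto the knob. At 0, +-1.571, +-3.142 ... a compartment stands squarely at the spout. At the start gold is nearest the spout, red a quarter turn to one side of it (either side), blue to the other, green at the back.
- spout_pocket (a point): Point in the drum just behind the spout, 60 mm from the drum's axis, where the middle of a compartment is when it stands squarely at the spout. Tips with the drum; its x axis points out along the spout.
- handle (a point): Middle of the lifting bar behind the drum: dark, round, 12 mm thick, 100 mm long, level, along the stand's y, on an arm at each end; fixed to the drum's frame, 146 mm from the axle. In the stand's frame it is at (-144, 0, 203) mm at rest and (-23, 0, 324) tipped fully. The drum's wall is about 40 mm from it on the spout side; nothing is behind or above it.
- cradle (a joint): Tip of the drum about the stand's y axis: 0 leaning back on its rest, 1.257 rad tipped fully forwards on its stop (spout 50 degrees down). A damped spring brings it back to 0 in about 1.5 s when let go and holds it there; holding it at the stop takes about 4 N at the bar.
- spout_lip (a point): Middle of the lip of the spout, a steel chute 120 mm wide, 130 mm from the drum's axis; at rest about 237 mm above the counter and pointing up, tipped fully about 86 mm high and pointing down into the dish.
- dish: White porcelain dish, open box 125 x 150 x 40 mm (x, y, z; walls 4 mm), loose, about 350 g, already standing where the spout pours. Origin under its centre.
- dish_in (a point): Middle of the dish's inner floor.
- espresso_cup: Blue espresso cup and saucer, 112 mm across, 63 mm high, beside the dish. Origin under its centre. Leave alone.
- milk_jug: Steel milk jug, 92 mm across, 110 mm high, beyond the carousel. Origin under its centre. Leave alone.
- tamper: Dark wooden tamper standing on its face, 58 mm across, 88 mm high, on the robot's side. Origin under its centre. Leave alone.
- milk_carton: Cream milk carton with a lilac band, 70 x 70 x 247 mm. Origin under its centre. Leave alone.
- paper_cups: Stack of white paper cups, 83 mm across, 160 mm high. Origin under its centre. Leave alone.
- red1: Wrapped caramel in red (one of two), a block 24 x 24 x 16 mm, 12 g, lying loose in the red compartment under the clear cover; it goes round with the compartment (it may slip a little) and slides freely when tipped past some 36 degrees. Origin at its centre.
- red2: Wrapped caramel in red (one of two), a block 24 x 24 x 16 mm, 12 g, lying loose in the red compartment under the clear cover; it goes round with the compartment (it may slip a little) and slides freely when tipped past some 36 degrees. Origin at its centre.
- gold1: Wrapped caramel in gold (one of two), a block 24 x 24 x 16 mm, 12 g, lying loose in the gold compartment under the clear cover; it goes round with the compartment (it may slip a little) and slides freely when tipped past some 36 degrees. Origin at its centre.
- gold2: Wrapped caramel in gold (one of two), a block 24 x 24 x 16 mm, 12 g, lying loose in the gold compartment under the clear cover; it goes round with the compartment (it may slip a little) and slides freely when tipped past some 36 degrees. Origin at its centre.
- blue1: Wrapped caramel in blue (one of two), a block 24 x 24 x 16 mm, 12 g, lying loose in the blue compartment under the clear cover; it goes round with the compartment (it may slip a little) and slides freely when tipped past some 36 degrees. Origin at its centre.
- blue2: Wrapped caramel in blue (one of two), a block 24 x 24 x 16 mm, 12 g, lying loose in the blue compartment under the clear cover; it goes round with the compartment (it may slip a little) and slides freely when tipped past some 36 degrees. Origin at its centre.
- green1: Wrapped caramel in green (one of two), a block 24 x 24 x 16 mm, 12 g, lying loose in the green compartment under the clear cover; it goes round with the compartment (it may slip a little) and slides freely when tipped past some 36 degrees. Origin at its centre.
- green2: Wrapped caramel in green (one of two), a block 24 x 24 x 16 mm, 12 g, lying loose in the green compartment under the clear cover; it goes round with the compartment (it may slip a little) and slides freely when tipped past some 36 degrees. Origin at its centre.
There are look-alikes about, which are no part of the job. What is shaped like the dish but blue or pink is not meant.

How it is judged:
On the way, in this order (a step that is already met when the one before it is completed fails the run):
1. the red compartment stands at the spout while the carousel still leans back on its rest ((angle between the x axis of knob and the x axis of spout_pocket, either way round below 0.2 rad or angle between the y axis of knob and the x axis of spout_pocket, either way round below 0.2 rad) and distance between each of red1, red2 and spout_pocket below 0.052 m and value of joint cradle below 0.1 rad), for 0.2 s.
2. the carousel is tipped right over with the red compartment at the spout ((angle between the x axis of knob and the x axis of spout_pocket, either way round below 0.25 rad or angle between the y axis of knob and the x axis of spout_pocket, either way round below 0.25 rad) and value of joint cradle above 1.1 rad), for 0.2 s.
At the end, for the whole second after the job is handed in: Both red caramels lie at rest inside the dish; the six others are still in the carousel; the carousel is back on its rest (within 0.08 rad); the dish stands upright within 20 mm of where it stood (x of red1 in the frame of dish_in between -0.0625 and 0.0625 m and y of red1 in the frame of dish_in between -0.075 and 0.075 m and x of red2 in the frame of dish_in between -0.0625 and 0.0625 m and y of red2 in the frame of dish_in between -0.075 and 0.075 m and z of each of red1, red2 in the frame of dish_in below 0.036 m and linear speed of each of red1, red2 below 0.05 m/s and distance between each of gold1, gold2, blue1, blue2, green1, green2 and spout_pocket below 0.16 m and value of joint cradle below 0.08 rad and angle between dish's own z axis and vertical below 0.1 rad and distance of dish from where it was at the start of the episode below 0.02 m); the robot touches nothing.
It fails at once if a gold, blue or green caramel leaves the carousel (distance between any of gold1, gold2, blue1, blue2, green1, green2 and spout_pocket above 0.16 m).
It fails at once if the fingers touch a caramel (contact force between the fingers and red1 above 0.3 N or contact force between the fingers and red2 above 0.3 N or contact force between the fingers and gold1 above 0.3 N or contact force between the fingers and gold2 above 0.3 N or contact force between the fingers and blue1 above 0.3 N or contact force between the fingers and blue2 above 0.3 N or contact force between the fingers and green1 above 0.3 N or contact force between the fingers and green2 above 0.3 N).
It fails at once if another thing on the counter is moved or tipped (distance of any of espresso_cup, milk_jug, tamper, milk_carton, paper_cups from where it was at the start of the episode above 0.02 m or angle between any of espresso_cup, milk_jug, tamper, milk_carton, paper_cups's own z axis and vertical above 0.3 rad).
It also fails if it takes over 67 s, if anything falls off the work surface, if the arm or the gripper's body presses on something with over 40 N, if the wrist force passes 120 N, or if a joint passes its speed limit or range.

### The arm

A 6-joint arm with a two-finger parallel gripper is mounted at the origin on the work surface. World frame = base frame: x ahead of the robot, y to its left, z up, the work surface at z = 0. Lengths are in m, angles in rad, forces in N, time in s.
With the tool pointing down it reaches from about 0.35 to 0.95 m from the base axis. Payload 17.4 kg.
Tool frame: the origin (TCP) lies at the very end of the fingers, on their centre line; the grasp point (between the pads) lies 19 mm behind it; x points along the fingers, z is the direction in which the jaws open and shut, and the axes are right-handed (so a half turn about x gives the same grasp; the last joint's range is limited). The gripper opens to 93 mm and grips with 3 to 60 N. Pads are 15 mm wide; open, the fingers measure 128 mm over their backs; the gripper's body (75 mm by 188 mm) begins 65 mm behind the grasp point.
Start: joints at [1.299, 0.116, 1.442, -0, 1.584, -0.038], TCP at [0.156, 0.657, 0.219] pointing down, gripper open.
Joint ranges: [-2.83, 2.83], [-0.83, 2.19], [0.07, 2.5], [-1.14, 4.28], [0.01, 3], [-2.97, 2.97]. Speed limits (rad/s): [1.89, 1.89, 2.22, 3.14, 3.14, 3.14].

### API

Orientations are given as [roll, pitch, yaw] about the fixed x, y, z axes, in that order (R = Rz(yaw) Ry(pitch) Rx(roll)).
In Python, from workcell import ctrl gives the robot as it stands.
- The arm moves only by the tool servo_tool, never from a script. Its argument "rows" is a list of rows, each a list of 7 numbers: the shift along the world's x, y, z each as a share of 0.03 m, from -1 to 1, then the turn, a rotation vector about the world's x, y, z each as a share of 8 degrees, from -1 to 1, then the closure, from -1 (fully open) to 1 (shut), so that 0 is half open. In form: [[tx, ty, tz, rx, ry, rz, fingers], ...]. A call has 1 to 20 rows; each row shifts and turns the commanded pose from where the row before left it; what a row does not reach is not made up. A row lasts 1/8 s, in which the tool goes at most 62.5 mm and 10.7 degrees, less where a joint would pass 70% of its speed; a pose out of reach is approached as far as the arm can. A call with a number of a shift or a turn outside -1 to 1 is refused whole. A call with a gripper value outside its range is refused whole. The fingers move at their own pace and stop on an object; "newtons" is the grip in N (left out, the last holds). Time passes only in rows, so rows that do not move let the fingers close. It gives the time, the measured TCP pose, the force and the opening at its end, in the units of the state.
- ctrl.get_state(): the state, without advancing time (a new reading comes with each control period).
- ctrl.read_camera(name): name is "scene" or "side" or "wrist"; returns a dict with "color" (480x640x3 uint8, blue, green, red), "camera_matrix" (3x3 intrinsics, pixels), "position" and "orientation" of the camera in the world. Camera axes: x right, y down, z forward; pixel columns grow to the right and rows downward; lengths in m; the calibration is good to about 2 mm. A picture is of the moment at which its call begins. There is no depth.
- ctrl.hand_in(): hands the job in, once; it reports no verdict.
The state is a dict: "t": time; "joint_pos": joint angles; "joint_vel": joint speeds; "joint_efforts": joint torques, N m; "ee_pos": TCP position; "eef_rot": TCP orientation; "contact_force": force on the tool from outside, world axes, zero at the start; "ft_torque": the same for the moment, N m; "width": opening from 0.0 (shut) to 1.0 (fully open).
Only numpy, scipy, OpenCV 4.12 (cv2) and the standard library are available. Lean on these libraries where they do the work, as an engineer would, in place of code of your own. Each camera call takes 0.05 s, during which the arm holds its last target. There are 200 camera calls.

## Working session

There is one attempt and no reset: what is moved stays moved. The work goes in short steps, Python scripts to look and compute and a tool call to move; the robot and the scene stay as the last step left them, time stands still between calls to the robot, and variables do not carry over. Pictures are saved under pics/ and viewed, about 8 in all and at most 12, crops included, and the job is handed in when it is done.

Besides the shell and the picture viewer there is one more tool, called after "Request:" as name([rows], argument=value, ...), one row to a line, values as JSON. servo_tool: Moves the arm, as the interface text tells. Shift numbers are shares of 0.03 m and turn numbers shares of 8 degrees, none past 1 either way. Its arguments: {"type":"object","properties":{"rows":{"type":"array","items":{"type":"array","items":{"type":"number"}}},"newtons":{"type":"number"}},"required":["rows"]}

```bash
mkdir -p pics; ls; cat > h.py <<'E'
import numpy as np, cv2
from scipy.spatial.transform import Rotation as R
from workcell import ctrl
def snap(n,f):
    c=ctrl.read_camera(n); cv2.imwrite(f'pics/{f}.png',c['color']); return c
def rot(c):
    o=np.array(c['orientation'],float)
    return o if o.shape==(3,3) else (R.from_euler('xyz',o).as_matrix() if o.size==3 else R.from_quat(o).as_matrix())
def proj(c,P):
    p=(np.atleast_2d(P)-c['position'])@rot(c); q=p@np.array(c['camera_matrix']).T; return q[:,:2]/q[:,2:]
def ray(c,uv,z):
    d=rot(c)@np.linalg.inv(c['camera_matrix'])@[uv[0],uv[1],1]; o=np.array(c['position']); return o+d*(z-o[2])/d[2]
E
python3 - <<'E'
from h import *
import pickle
cs={n:snap(n,n+'0') for n in('scene','side','wrist')}
pickle.dump(cs,open('c0.pkl','wb'))
for n,c in cs.items(): print(n,c['position'],c['orientation'],np.array(c['camera_matrix']).tolist())
print(ctrl.get_state())
E
```

```text
pics
scene [ 1.39278203 -0.26925626  1.10863715] [-2.40003884  0.01730345  1.3669428 ] [[541.1845347872127, 0.0, 316.8062261961731], [0.0, 541.1845347872127, 237.71818169117333], [0.0, 0.0, 1.0]]
side [ 0.02167433 -0.67032782  1.05403038] [-2.4175422   0.00284765 -0.77623334] [[567.2129109161498, 0.0, 325.67915912935933], [0.0, 567.2129109161498, 236.77510739740833], [0.0, 0.0, 1.0]]
wrist [0.07774567 0.67532147 0.38412756] [2.84711936e+00 1.21674131e-03 1.33634222e+00] [[424.075443556716, 0.0, 322.74015053225264], [0.0, 424.075443556716, 243.37692854909352], [0.0, 0.0, 1.0]]
{'t': 0.15, 'joint_pos': array([ 1.29917533e+00,  1.16346686e-01,  1.44207284e+00,  1.24422165e-05,
        1.58399026e+00, -3.77341942e-02]), 'joint_vel': array([ 0.00118612, -0.00167722, -0.0030893 ,  0.00063579,  0.00031248,
        0.00208921]), 'joint_efforts': array([ 2.76194733e-04, -7.21762633e+01, -6.22951055e+01,  7.80916284e-02,
        2.26022035e-02, -5.41805389e-05]), 'ee_pos': array([0.15636211, 0.65649484, 0.2181186 ]), 'eef_rot': array([ 3.0886341 ,  1.5699791 , -1.85764152]), 'contact_force': array([-0.1694025 , -0.41242997,  0.71474471]), 'ft_torque': array([0.00415777, 0.03310143, 0.00209797]), 'width': 1.001172643658091}
```

View pics/scene0.png

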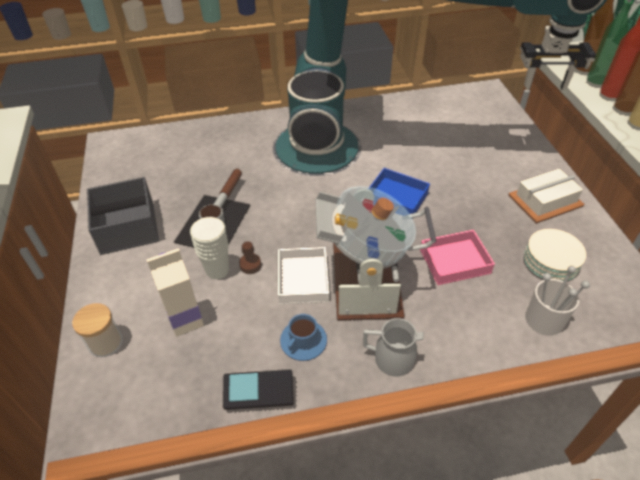

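View pics/side0.png

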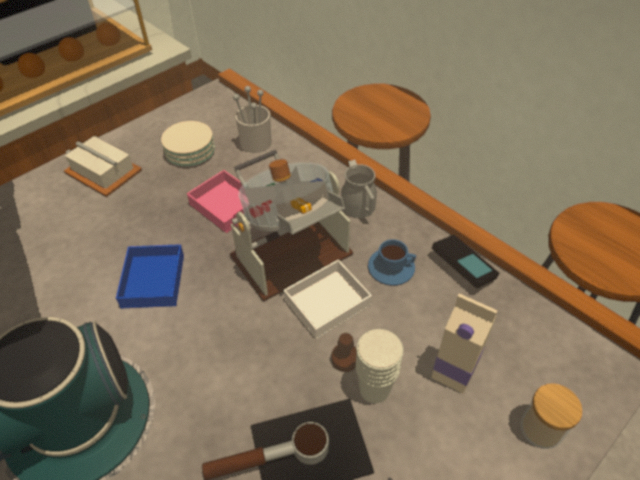

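Scene: knob near (384,208), spout toward the white dish (303,273), red caramels near (370,206) on the robot's side, gold at (345,220). Side: knob (280,170), bar about (257,160), dish (327,297). I'll enlarge for precise points.

```bash
python3 - <<'E'
import cv2,numpy as np
a=cv2.imread('pics/scene0.png')[165:335,255:465]; b=cv2.imread('pics/side0.png')[135:345,210:390]
A=cv2.resize(a,(0,0),fx=3.8,fy=3.8,interpolation=3)[:600]
B=cv2.resize(b,(0,0),fx=2.85,fy=2.85,interpolation=3)
def grid(I,s,x0,y0):
    for x in range(x0//20*20+20,x0+int(I.shape[1]/s),20):
        cv2.putText(I,str(x),(int((x-x0)*s),10),0,.35,(0,0,255),1); cv2.line(I,(int((x-x0)*s),12),(int((x-x0)*s),I.shape[0]),(0,255,255),1) if 0 else [cv2.circle(I,(int((x-x0)*s),int((y-y0)*s)),1,(0,255,255),-1) for y in range(y0//20*20+20,y0+int(I.shape[0]/s),20)]
    for y in range(y0//20*20+20,y0+int(I.shape[0]/s),20): cv2.putText(I,str(y),(0,int((y-y0)*s)),0,.35,(0,0,255),1)
grid(A,3.8,255,165);grid(B,2.85,210,135)
cv2.imwrite('pics/A.png',A);cv2.imwrite('pics/B.png',B);print(A.shape,B.shape)
E
```

```text
(600, 798, 3) (598, 513, 3)
```

View pics/A.png

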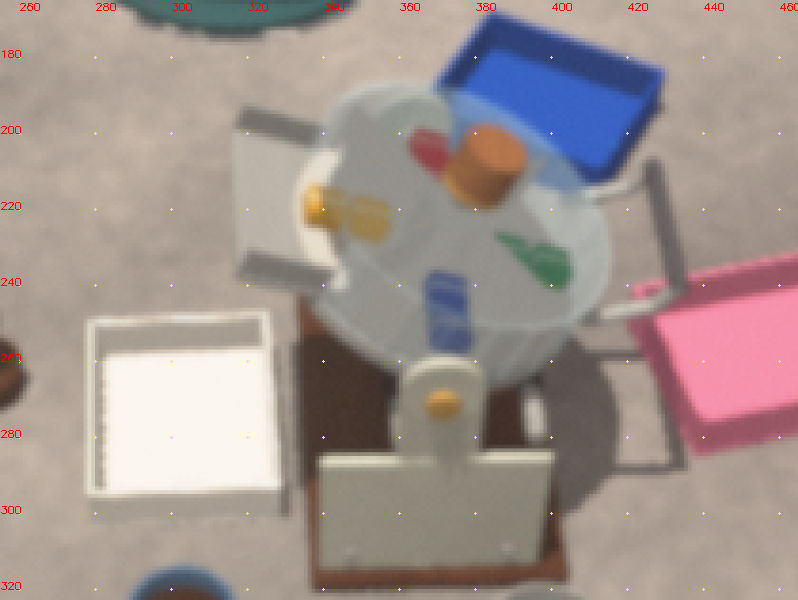

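View pics/B.png

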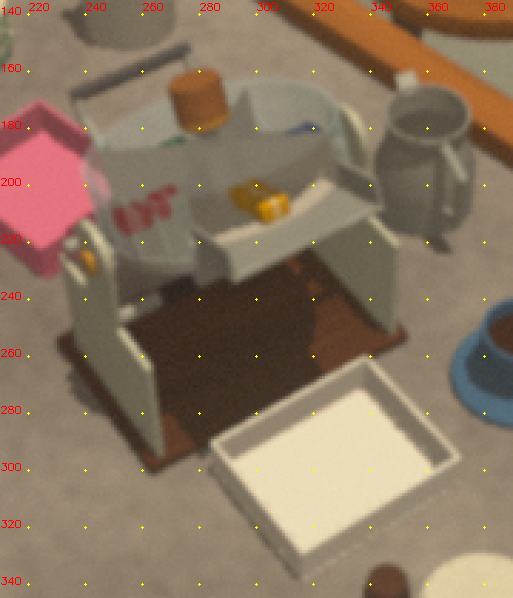

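Crops show foot corners, bar ends and knob clearly; red lies on the robot's side of the gold. Now fitting the stand pose.

```bash
cat > fit.py <<'E'
from h import *
import pickle
from scipy.optimize import least_squares
cs=pickle.load(open('c0.pkl','rb'))
ax=np.array([-.375,0,.927]);kn=np.array([0,0,.18])+.082*ax
A=lambda X,Y:(255+X/3.8,165+Y/3.8); B=lambda X,Y:(210+X/2.85,135+Y/2.85)
obs=[('scene',(.0825,.125,0),A(312,590)),('scene',(-.0825,.125,0),A(567,581)),('scene',kn,A(486,167)),
('scene',(-.144,-.05,.203),A(652,165)),('scene',(-.144,.05,.203),A(679,285)),
('side',(.0825,-.125,0),B(153,473)),('side',(.0825,.125,0.006),B(405,337)),('side',(-.0825,-.125,0.006),B(60,345)),
('side',kn,B(199,101)),('side',(-.144,-.05,.203),B(74,95)),('side',(-.144,.05,.203),B(188,48))]
def T(p,P): return R.from_euler('z',p[2]).apply(P)+[p[0],p[1],0]
f=lambda p:np.concatenate([(proj(cs[n],T(p,P))-uv).ravel() for n,P,uv in obs])
if __name__=='__main__':
    s=least_squares(f,[.6,-.05,-1.57],loss='soft_l1'); print(s.x,np.round(f(s.x).reshape(-1,2),1).tolist())
    p=s.x; np.save('p.npy',p)
    print('knob',T(p,kn),'handle',T(p,[-.144,0,.203]),'tipped',T(p,[-.023,0,.324]),'axis',R.from_euler('z',p[2]).apply(ax))
    print('dish near',T(p,[.17,0,0]))
    for uv in [A(90,492),A(282,490),A(268,315)]: print(ray(cs['scene'],uv,.04))
    for n,uv in [('tamper',(250,268)),('jug',(398,360))]: print(n,ray(cs['scene'],uv,0))
E
python3 fit.py
```

```text
[ 0.56905092  0.00747273 -1.74514132] [[-1.9, 2.4], [-1.2, 2.4], [0.9, 0.8], [0.8, 0.9], [1.2, 0.5], [0.7, 3.9], [2.1, 1.2], [-1.9, 0.4], [-1.6, -0.3], [-1.5, 0.2], [-3.2, 0.1]]
knob [0.57438491 0.03775657 0.256014  ] handle [0.59402961 0.14928974 0.203     ] tipped [0.57304057 0.03012406 0.324     ] axis [0.06504866 0.36931514 0.927     ]
dish near [ 0.53956219 -0.15995013  0.        ]
[ 0.59445827 -0.21838305  0.04      ]
[ 0.61947733 -0.09731414  0.04      ]
[ 0.47092238 -0.07413021  0.04      ]
tamper [ 0.46230769 -0.27731827  0.        ]
jug [0.80768553 0.02243883 0.        ]
```

```bash
cat > m.py <<'E'
from fit import *
p=np.load('p.npy'); S=R.from_euler('z',p[2]); axw=S.apply(ax); O=T(p,[0,0,.18])
ys=S.apply([0,1,0]); xs=S.apply([1,0,0])
def cur():
    s=ctrl.get_state(); return np.array(s['ee_pos']),R.from_euler('xyz',s['eef_rot'])
def frame(x,y):
    y=y-x*(x@y); y/=np.linalg.norm(y); return R.from_matrix(np.c_[x,y,np.cross(x,y)])
def go(P,Rt):
    P0,R0=cur(); rv=(Rt*R0.inv()).as_rotvec(); d=np.array(P)-P0
    return np.round(d/.03,2), np.round(np.rad2deg(rv)/8,2)
E
python3 - <<'E'
from m import *
P,R0=cur(); print(np.round(R0.as_matrix(),2).tolist())
e2=ys; e1=np.cross(e2,axw)
px={'scene':dict(red=A(430,152),gold=A(345,213),blue=A(449,311),green=A(538,258)),'side':dict(red=B(143,211),gold=B(257,200))}
for h in (0,.01,.02,.03):
  for n in px:
    c=cs[n];o=np.array(c['position'])
    for k,uv in px[n].items():
        d=rot(c)@np.linalg.inv(c['camera_matrix'])@[*uv,1]; q=o+d*((O+h*axw-o)@axw)/(d@axw)-O
        print(h,n,k,'ang %.0f r %.3f'%(np.rad2deg(np.arctan2(q@e2,q@e1)),np.hypot(q@e1,q@e2)))
for phi in range(-180,180,30):
    z=R.from_rotvec(axw*np.deg2rad(phi)).apply(ys); Rt=frame(-axw,np.cross(z,-axw))
    print(phi,go(O+.15*axw,Rt))
E
```

```text
[[-0.0, -0.97, 0.23], [-0.0, 0.23, 0.97], [-1.0, 0.0, -0.0]]
0 scene red ang -96 r 0.099
0 scene gold ang -22 r 0.060
0 scene blue ang 102 r 0.041
0 scene green ang -162 r 0.082
0 side red ang -126 r 0.063
0 side gold ang 27 r 0.032
0.01 scene red ang -93 r 0.087
0.01 scene gold ang -11 r 0.062
0.01 scene blue ang 93 r 0.050
0.01 scene green ang -168 r 0.073
0.01 side red ang -106 r 0.060
0.01 side gold ang 8 r 0.048
0.02 scene red ang -89 r 0.075
0.02 scene gold ang -0 r 0.066
0.02 scene blue ang 87 r 0.060
0.02 scene green ang -177 r 0.065
0.02 side red ang -86 r 0.065
0.02 side gold ang -2 r 0.067
0.03 scene red ang -83 r 0.064
0.03 scene gold ang 8 r 0.072
0.03 scene blue ang 82 r 0.071
0.03 scene green ang 173 r 0.058
0.03 side red ang -71 r 0.076
0.03 side gold ang -7 r 0.087
-180 (array([ 14.08, -19.79,   3.36]), array([-1.69,  2.58, 11.52]))
-150 (array([ 14.08, -19.79,   3.36]), array([-1.05,  3.19, 15.2 ]))
-120 (array([ 14.08, -19.79,   3.36]), array([-0.21,  3.77, 18.86]))
-90 (array([ 14.08, -19.79,   3.36]), array([ -0.86,  -4.14, -21.67]))
-60 (array([ 14.08, -19.79,   3.36]), array([ -1.65,  -3.28, -18.03]))
-30 (array([ 14.08, -19.79,   3.36]), array([ -2.18,  -2.46, -14.36]))
0 (array([ 14.08, -19.79,   3.36]), array([ -2.53,  -1.67, -10.68]))
30 (array([ 14.08, -19.79,   3.36]), array([-2.72, -0.9 , -6.98]))
60 (array([ 14.08, -19.79,   3.36]), array([-2.77, -0.16, -3.28]))
90 (array([ 14.08, -19.79,   3.36]), array([-2.69,  0.56,  0.42]))
120 (array([ 14.08, -19.79,   3.36]), array([-2.49,  1.25,  4.12]))
150 (array([ 14.08, -19.79,   3.36]), array([-2.16,  1.93,  7.82]))
```

Request:
servo_tool([
  [0.7, -0.99, 0.84, -0.126, -0.084, -0.534, -1],
  [0.7, -0.99, 0.84, -0.126, -0.084, -0.534, -1],
  [0.7, -0.99, 0.84, -0.126, -0.084, -0.534, -1],
  [0.7, -0.99, 0.84, -0.126, -0.084, -0.534, -1],
  [0.7, -0.99, 0, -0.126, -0.084, -0.534, -1],
  [0.7, -0.99, 0, -0.126, -0.084, -0.534, -1],
  [0.7, -0.99, 0, -0.126, -0.084, -0.534, -1],
  [0.7, -0.99, 0, -0.126, -0.084, -0.534, -1],
  [0.7, -0.99, 0, -0.126, -0.084, -0.534, -1],
  [0.7, -0.99, 0, -0.126, -0.084, -0.534, -1],
  [0.7, -0.99, 0, -0.126, -0.084, -0.534, -1],
  [0.7, -0.99, 0, -0.126, -0.084, -0.534, -1],
  [0.7, -0.99, 0, -0.126, -0.084, -0.534, -1],
  [0.7, -0.99, 0, -0.126, -0.084, -0.534, -1],
  [0.7, -0.99, 0, -0.126, -0.084, -0.534, -1],
  [0.7, -0.99, 0, -0.126, -0.084, -0.534, -1],
  [0.7, -0.99, 0, -0.126, -0.084, -0.534, -1],
  [0.7, -0.99, 0, -0.126, -0.084, -0.534, -1],
  [0.7, -0.99, 0, -0.126, -0.084, -0.534, -1],
  [0.7, -0.99, 0, -0.126, -0.084, -0.534, -1],
])

```text
t: 2.65
ee_pos: [0.5769, 0.0616, 0.3192]
eef_rot: [-1.564, 1.186, -1.741]
contact_force: [0.4, 0.1, -0.2]
width: 1.0
```

```bash
python3 - <<'E'
from m import *
print(ctrl.get_state()['joint_pos'])
Rt=frame(-axw,np.cross(ys,-axw)); print(go(O+.15*axw,Rt),go(O+.068*axw,Rt))
c=snap('wrist','w1'); print('knob proj',proj(c,[O+.082*axw,O+.1*axw]))
E
```

```text
[ 0.24202206 -0.01159042  1.44838449 -0.36554502  1.84701806  0.34343117]
(array([ 0.06,  0.04, -0.01]), array([0.01, 0.02, 0.01])) (array([-0.11, -0.97, -2.54]), array([0.01, 0.02, 0.01]))
knob proj [[325.15018614 257.32491499]
 [325.38601901 268.03891584]]
```

View pics/w1.png

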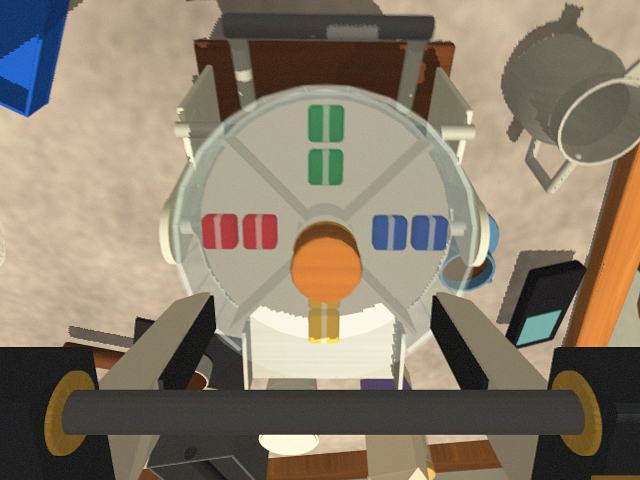

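Wrist view: rotor square at 0, red left (240,231), gold at the spout, knob top at (326,263), within ~2 mm of the prediction. Descending and gripping.

Request:
servo_tool([
  [-0.03, -0.3, -0.85, 0, 0, 0, -1],
  [-0.03, -0.3, -0.85, 0, 0, 0, -1],
  [-0.03, -0.31, -0.84, 0, 0, 0, -1],
  [0, 0, 0, 0, 0, 0, -1],
  [0, 0, 0, 0, 0, 0, -0.2],
  [0, 0, 0, 0, 0, 0, 0],
  [0, 0, 0, 0, 0, 0, 0.2],
  [0, 0, 0, 0, 0, 0, 0.4],
  [0, 0, 0, 0, 0, 0, 0.4],
  [0, 0, 0, 0, 0, 0, 0.4],
], newtons=15)

```text
t: 3.95
ee_pos: [0.5736, 0.0353, 0.2432]
eef_rot: [-1.565, 1.187, -1.739]
contact_force: [0.3, 0.7, 1.0]
width: 0.426
```

```bash
python3 - <<'E'
from m import *
print(ctrl.get_state()['contact_force'],ctrl.get_state()['ft_torque'])
Rt=frame(-axw,np.cross(ys,-axw)); print(go(O+.068*axw,Rt)); print('per-row rot for 90deg/18:',axw*90/18/8)
E
```

```text
[0.29625115 0.67545188 1.03809305] [ 0.1060003   0.11691348 -0.08479357]
(array([-0.  , -0.09, -0.01]), array([ 0.  ,  0.02, -0.  ]))
per-row rot for 90deg/18: [0.04065541 0.23082196 0.579375  ]
```

Request:
servo_tool([
  [0, 0, 0, 0.041, 0.231, 0.579, 0.4],
  [0, 0, 0, 0.041, 0.231, 0.579, 0.4],
  [0, 0, 0, 0.041, 0.231, 0.579, 0.4],
  [0, 0, 0, 0.041, 0.231, 0.579, 0.4],
  [0, 0, 0, 0.041, 0.231, 0.579, 0.4],
  [0, 0, 0, 0.041, 0.231, 0.579, 0.4],
  [0, 0, 0, 0.041, 0.231, 0.579, 0.4],
  [0, 0, 0, 0.041, 0.231, 0.579, 0.4],
  [0, 0, 0, 0.041, 0.231, 0.579, 0.4],
  [0, 0, 0, 0.041, 0.231, 0.579, 0.4],
  [0, 0, 0, 0.041, 0.231, 0.579, 0.4],
  [0, 0, 0, 0.041, 0.231, 0.579, 0.4],
  [0, 0, 0, 0.041, 0.231, 0.579, 0.4],
  [0, 0, 0, 0.041, 0.231, 0.579, 0.4],
  [0, 0, 0, 0.041, 0.231, 0.579, 0.4],
  [0, 0, 0, 0.041, 0.231, 0.579, 0.4],
  [0, 0, 0, 0.041, 0.231, 0.579, 0.4],
  [0, 0, 0, 0.041, 0.231, 0.579, 0.4],
  [0, 0, 0, 0, 0, 0, 0.4],
  [0, 0, 0, 0, 0, 0, 0.4],
])

```text
t: 6.45
ee_pos: [0.573, 0.0325, 0.2444]
eef_rot: [3.14, 1.183, -1.752]
contact_force: [-9.3, -23.1, 8.0]
width: 0.425
```

```bash
python3 - <<'E'
from m import *
print(ctrl.get_state()['joint_pos'],ctrl.get_state()['contact_force'],ctrl.get_state()['ft_torque'])
R9=R.from_rotvec(axw*np.pi/2)*frame(-axw,np.cross(ys,-axw)); print(go(O+.068*axw,R9),go(O+.16*axw,R9)); 
E
```

```text
[ 0.19776496 -0.02368341  1.58064055 -0.36324185  1.72393417 -1.22463267] [ -9.30574351 -23.05371989   8.00223212] [-4.0197512   1.51482188 -0.35877583]
(array([ 0.02,  0.  , -0.05]), array([ 0.02, -0.01,  0.03])) (array([0.22, 1.13, 2.8 ]), array([ 0.02, -0.01,  0.03]))
```

Request:
servo_tool([
  [0, -0.08, 0, 0, 0, 0, 0.2],
  [0, 0, 0, 0, 0, 0, -0.2],
  [0, 0, 0, 0, 0, 0, -0.6],
  [0, 0, 0, 0, 0, 0, -1],
  [0.07, 0.37, 0.93, 0, 0, 0, -1],
  [0.07, 0.37, 0.93, 0, 0, 0, -1],
  [0.07, 0.37, 0.93, 0, 0, 0, -1],
  [0, 0, 0, 0, 0, 0, -1],
])

```text
t: 7.45
ee_pos: [0.5805, 0.067, 0.3288]
eef_rot: [-3.137, 1.19, -1.741]
contact_force: [-0.2, -0.4, -0.3]
width: 1.0
```

```bash
python3 - <<'E'
from m import *
print(ctrl.get_state()['contact_force'])
c=snap('wrist','w2'); c2=snap('scene','s2'); c3=snap('side','d2')
print(proj(c,[O+.1*axw,T(p,[-.144,-.05,.203]),T(p,[-.144,.05,.203])]))
w=cv2.resize(c['color'],(400,300));s=cv2.resize(c2['color'][160:330,250:480],(400,296)); s=cv2.copyMakeBorder(s,0,4,0,0,0)
d=cv2.resize(c3['color'][130:340,200:420],(400,300))
cv2.imwrite('pics/m2.png',np.vstack([np.hstack([w,s]),np.hstack([d,d*0])]))
E
```

```text
[-0.15750934 -0.42196922 -0.29388842]
[[322.02796143 262.09384514]
 [533.99001431 167.24023676]
 [512.21170105 320.80673254]]
```

View pics/m2.png

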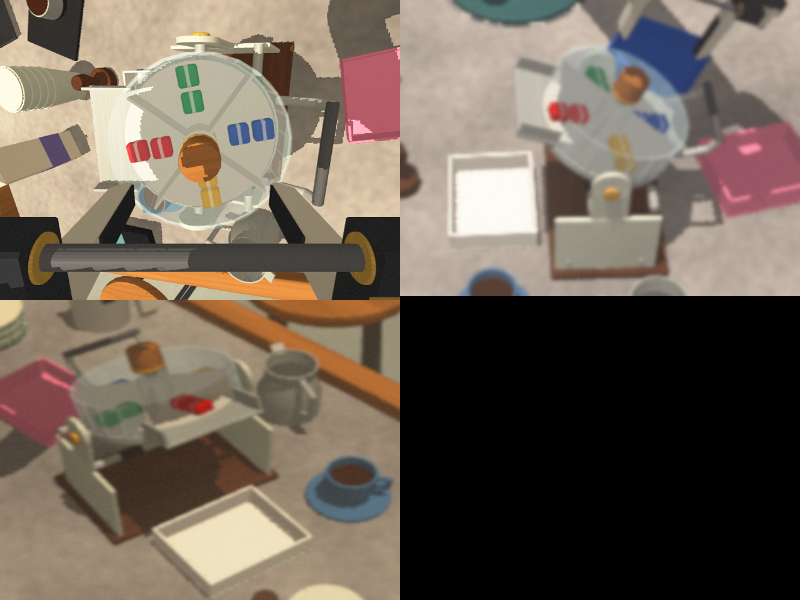

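Red is at the spout, carousel still on its rest. I'll quantify the angle from colour blobs, and compute the bar approach.

```bash
cat > ang.py <<'E'
from m import *
def ang(c,hh=.02,show=True):
    hsv=cv2.cvtColor(c['color'],cv2.COLOR_BGR2HSV); e2=ys; e1=np.cross(e2,axw); o=np.array(c['position'])
    ctr=proj(c,O+hh*axw)[0]
    m0=np.zeros(hsv.shape[:2],np.uint8)
    poly=np.array([proj(c,O+hh*axw+.1*(np.cos(t)*e1+np.sin(t)*e2))[0] for t in np.linspace(0,6.28,40)],int); cv2.fillPoly(m0,[poly],255)
    for k,(a,b) in dict(red=(170,184),gold=(18,30),blue=(105,125),green=(60,85)).items():
        H=hsv[...,0].astype(int); H=np.where(H<6,H+180,H) if k=='red' else H
        m=((H>=a)&(H<=b)&(hsv[...,1]>110)&(m0>0)).astype(np.uint8)
        n,l,s,cc=cv2.connectedComponentsWithStats(m)
        for i in range(1,n):
            if s[i,4]<60: continue
            d=rot(c)@np.linalg.inv(c['camera_matrix'])@[*cc[i],1]; q=o+d*((O+hh*axw-o)@axw)/(d@axw)-O
            print(k,s[i,4],np.round(cc[i]),'ang %.0f r %.3f'%(np.rad2deg(np.arctan2(q@e2,q@e1)),np.hypot(q@e1,q@e2)))
E
python3 - <<'E'
from ang import *
c=ctrl.read_camera('wrist')
ang(c)
H=T(p,[-.144,0,.203]); 
P0,R0=cur(); print(R.from_rotvec(ys*0).as_matrix()[0], 'tool y.ys',R0.apply([0,1,0])@ys,'x',S.inv().apply(R0.apply([1,0,0])))
for deg in (68,45,40):
    d=S.apply([np.cos(np.deg2rad(deg)),0,-np.sin(np.deg2rad(deg))]); Rt=frame(d,ys*np.sign(R0.apply([0,1,0])@ys))
    print(deg,'standoff',go(H-d*.08,Rt),'at',go(H+d*.015,Rt),'d/.03',d/.03)
E
```

```text
red 523 [266. 237.] ang 8 r 0.042
red 402 [248. 240.] ang 9 r 0.056
red 563 [228. 243.] ang 9 r 0.071
red 388 [209. 246.] ang 9 r 0.085
gold 106 [319. 221.] ang -72 r 0.006
gold 577 [344. 311.] ang 105 r 0.069
gold 501 [328. 316.] ang 94 r 0.071
blue 398 [432. 208.] ang -169 r 0.082
blue 503 [412. 211.] ang -169 r 0.068
blue 400 [392. 215.] ang -168 r 0.053
blue 444 [373. 218.] ang -167 r 0.039
green 477 [309. 121.] ang -84 r 0.077
green 447 [290. 125.] ang -73 r 0.077
green 452 [317. 163.] ang -86 r 0.048
green 420 [298. 167.] ang -70 r 0.049
[ 1. -0.  0.] tool y.ys -0.999996032225689 x [ 0.37334248 -0.00271239 -0.92768962]
68 standoff (array([ 0.65,  3.76, -1.62]), array([-0.01, -0.01,  0.01])) at (array([ 0.44,  2.59, -4.55]), array([-0.01, -0.01,  0.01])) d/.03 [ -2.16601403 -12.29758986 -30.90612849]
45 standoff (array([ 0.8 ,  4.63, -2.2 ]), array([-2.84,  0.49,  0.02])) at (array([ 0.41,  2.43, -4.44]), array([-2.84,  0.49,  0.02])) d/.03 [ -4.08856447 -23.21291012 -23.57022604]
40 standoff (array([ 0.83,  4.79, -2.37]), array([-3.46,  0.6 ,  0.02])) at (array([ 0.41,  2.4 , -4.41]), array([-3.46,  0.6 ,  0.02])) d/.03 [ -4.42934812 -25.14771641 -21.42625366]
```

Rotor reads about +10° (average of four compartments) – too near the limit. I'll regrip and turn it back.

Request:
servo_tool([
  [-0.08, -0.38, -0.94, 0, 0, 0, -1],
  [-0.08, -0.38, -0.94, 0, 0, 0, -1],
  [-0.09, -0.39, -0.94, 0, 0, 0, -1],
  [0, 0, 0, 0, 0, 0, -0.4],
  [0, 0, 0, 0, 0, 0, 0],
  [0, 0, 0, 0, 0, 0, 0.2],
  [0, 0, 0, 0, 0, 0, 0.4],
  [0, 0, 0, 0, 0, 0, 0.4],
  [0, 0, 0, 0, 0, 0, 0.4],
])

```text
t: 8.78
ee_pos: [0.5725, 0.0313, 0.2428]
eef_rot: [3.14, 1.188, -1.748]
contact_force: [-0.7, -4.2, 1.1]
width: 0.426
```

```bash
python3 - <<'E'
from ang import *
print(ctrl.get_state()['contact_force'],ctrl.get_state()['ft_torque'])
ang(ctrl.read_camera('wrist'))
E
```

```text
[-0.69308118 -4.24454509  1.10394075] [-0.32068812  0.19834004 -0.03753531]
red 828 [248. 279.] ang 4 r 0.042
red 750 [223. 289.] ang 9 r 0.056
red 1149 [197. 292.] ang 8 r 0.070
red 716 [170. 297.] ang 9 r 0.086
gold 390 [323. 279.] ang 66 r 0.003
gold 313 [214. 381.] ang 46 r 0.093
gold 336 [432. 382.] ang 133 r 0.092
gold 82 [361. 386.] ang 106 r 0.073
blue 774 [479. 244.] ang -169 r 0.082
blue 1077 [451. 249.] ang -168 r 0.068
blue 793 [423. 254.] ang -168 r 0.053
blue 925 [396. 258.] ang -167 r 0.039
green 998 [308. 125.] ang -84 r 0.077
green 932 [280. 131.] ang -73 r 0.077
green 926 [319. 184.] ang -86 r 0.048
green 851 [292. 189.] ang -70 r 0.049
```

Request:
servo_tool([
  [0, 0, 0, -0.021, -0.121, -0.304, 0.4],
  [0, 0, 0, -0.021, -0.121, -0.304, 0.4],
  [0, 0, 0, -0.021, -0.121, -0.304, 0.4],
  [0, 0, 0, -0.021, -0.121, -0.304, 0.4],
  [0, 0, 0, 0, 0, 0, 0.4],
  [0, 0, 0, 0, 0, 0, 0.4],
])

```text
t: 9.57
ee_pos: [0.5725, 0.0314, 0.2427]
eef_rot: [-2.96, 1.189, -1.747]
contact_force: [-1.3, -5.0, 4.3]
width: 0.427
```

```bash
python3 - <<'E'
from ang import *
print(ctrl.get_state()['contact_force'],ctrl.get_state()['ft_torque'])
ang(ctrl.read_camera('wrist'))
E
```

```text
[-1.29907012 -5.0018362   4.33739457] [-0.99817863  0.29030002 -0.11089412]
red 828 [248. 279.] ang -6 r 0.042
red 755 [223. 289.] ang -2 r 0.056
red 1157 [197. 292.] ang -2 r 0.071
red 717 [170. 297.] ang -1 r 0.086
gold 382 [324. 279.] ang 69 r 0.003
gold 306 [214. 381.] ang 35 r 0.093
gold 335 [432. 382.] ang 122 r 0.092
gold 78 [360. 386.] ang 96 r 0.073
blue 766 [479. 245.] ang -179 r 0.082
blue 1075 [450. 249.] ang -179 r 0.068
blue 789 [423. 254.] ang -179 r 0.053
blue 930 [396. 259.] ang -178 r 0.039
green 995 [308. 126.] ang -94 r 0.077
green 933 [280. 131.] ang -84 r 0.077
green 924 [319. 184.] ang -97 r 0.048
green 852 [292. 189.] ang -80 r 0.049
```

Request:
servo_tool([
  [0, 0, 0, 0, 0, 0, 0.2],
  [0, 0, 0, 0, 0, 0, -0.2],
  [0, 0, 0, 0, 0, 0, -0.6],
  [0, 0, 0, 0, 0, 0, -1],
  [0.07, 0.37, 0.93, 0, 0, 0, -1],
  [0.07, 0.37, 0.93, 0, 0, 0, -1],
  [0.07, 0.37, 0.93, 0, 0, 0, -1],
  [0, 0, 0, 0, 0, 0, -1],
])

```text
t: 10.62
ee_pos: [0.5793, 0.0657, 0.3279]
eef_rot: [-2.952, 1.191, -1.74]
contact_force: [-0.6, -1.1, -0.5]
width: 1.0
```

```bash
python3 - <<'E'
from ang import *
c=ctrl.read_camera('wrist'); ang(c)
H=T(p,[-.144,0,.203])
print(proj(c,[T(p,[-.144,-.05,.203]),T(p,[-.144,.05,.203])]))
for deg in (68,45,40):
    d=S.apply([np.cos(np.deg2rad(deg)),0,-np.sin(np.deg2rad(deg))]); Rt=frame(d,-ys)
    print(deg,'standoff',go(H-d*.08,Rt),'at',go(H+d*.013,Rt),'d/.03',d/.03)
cv2.imwrite('pics/w3.png',c['color'])
E
```

```text
red 514 [268. 236.] ang -2 r 0.042
red 402 [249. 240.] ang -1 r 0.056
red 554 [230. 242.] ang -2 r 0.071
red 379 [211. 246.] ang -1 r 0.085
gold 121 [319. 223.] ang -67 r 0.005
gold 554 [345. 310.] ang 94 r 0.069
gold 492 [329. 315.] ang 83 r 0.071
blue 386 [432. 207.] ang -179 r 0.082
blue 497 [413. 210.] ang -179 r 0.068
blue 399 [393. 214.] ang -179 r 0.053
blue 444 [374. 217.] ang -179 r 0.039
green 471 [311. 121.] ang -94 r 0.077
green 439 [291. 125.] ang -84 r 0.077
green 446 [318. 163.] ang -96 r 0.048
green 412 [299. 166.] ang -80 r 0.049
[[522.24159641 130.4384971 ]
 [529.92812295 289.58973172]]
68 standoff (array([ 0.67,  3.78, -1.64]), array([0.07, 0.49, 1.22])) at (array([ 0.47,  2.64, -4.51]), array([0.07, 0.49, 1.22])) d/.03 [ -2.16601403 -12.29758986 -30.90612849]
45 standoff (array([ 0.83,  4.66, -2.22]), array([-2.72,  1.22,  1.11])) at (array([ 0.45,  2.5 , -4.42]), array([-2.72,  1.22,  1.11])) d/.03 [ -4.08856447 -23.21291012 -23.57022604]
40 standoff (array([ 0.86,  4.81, -2.39]), array([-3.32,  1.38,  1.08])) at (array([ 0.44,  2.47, -4.39]), array([-3.32,  1.38,  1.08])) d/.03 [ -4.42934812 -25.14771641 -21.42625366]
```

View pics/w3.png

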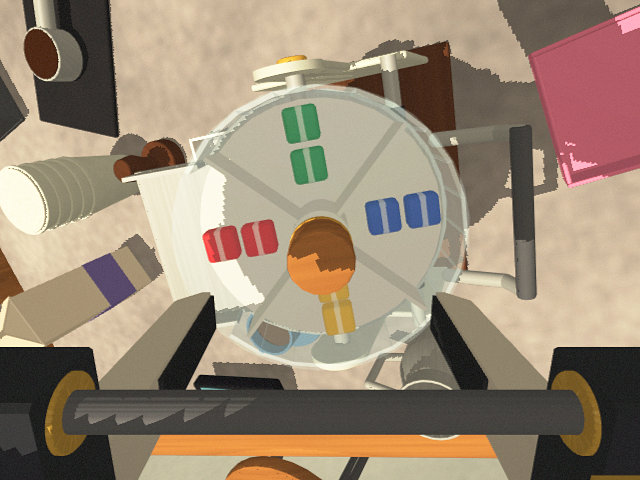

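Rotor now reads square (±2°), bar at (523,212) matches prediction (526,210). Going to the bar from behind/above at 45°.

Request:
servo_tool([
  [0.14, 0.78, 0, -0.453, 0.203, 0.185, -0.6],
  [0.14, 0.78, 0, -0.453, 0.203, 0.185, -0.3],
  [0.14, 0.78, -0.5, -0.453, 0.203, 0.185, 0.1],
  [0.14, 0.78, -0.5, -0.453, 0.203, 0.185, 0.1],
  [0.14, 0.77, -0.6, -0.453, 0.203, 0.185, 0.1],
  [0.13, 0.77, -0.62, -0.455, 0.205, 0.185, 0.1],
  [0, 0, 0, 0, 0, 0, 0.1],
  [0, 0, 0, 0, 0, 0, 0.1],
], newtons=25)

```text
t: 11.68
ee_pos: [0.6037, 0.2043, 0.2593]
eef_rot: [3.141, 0.785, -1.746]
contact_force: [0.1, -0.3, 1.0]
width: 0.452
```

```bash
python3 - <<'E'
from ang import *
print(ctrl.get_state()['joint_pos'])
c=ctrl.read_camera('wrist')
H=T(p,[-.144,0,.203])
print(proj(c,[T(p,[-.144,-.05,.203]),T(p,[-.144,.05,.203])]))
d=S.apply([np.cos(np.pi/4),0,-np.sin(np.pi/4)]); Rt=frame(d,-ys)
print('at',go(H+d*.013,Rt))
d2=snap('side','d4'); print(proj(d2,cur()[0]))
cv2.imwrite('pics/m4.png',np.hstack([cv2.resize(c['color'],(400,300)),cv2.resize(d2['color'][120:285,180:400],(400,300))]))
E
```

```text
[ 0.5410183   0.3225123   1.27928981 -0.63721034  2.02928873 -0.99869998]
[[323.74737944 171.17352149]
 [323.78860638 327.66312182]]
at (array([-0.38, -2.13, -2.21]), array([-0.  ,  0.01,  0.01]))
[[239.20075701 127.23979099]]
```

View pics/m4.png

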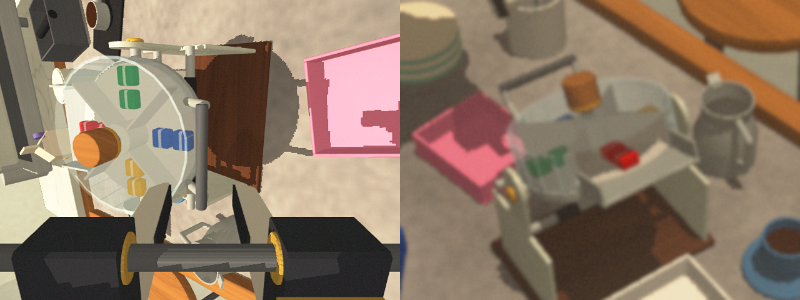

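Bar lies at x≈322 (predicted 324), between the fingers. Advancing and gripping.

Request:
servo_tool([
  [-0.09, -0.53, -0.55, 0, 0, 0, 0.1],
  [-0.09, -0.53, -0.55, 0, 0, 0, 0.1],
  [-0.1, -0.53, -0.55, 0, 0, 0, 0.1],
  [-0.1, -0.53, -0.55, 0, 0, 0, 0.1],
  [0, 0, 0, 0, 0, 0, 0.1],
  [0, 0, 0, 0, 0, 0, 0.6],
  [0, 0, 0, 0, 0, 0, 1],
  [0, 0, 0, 0, 0, 0, 1],
  [0, 0, 0, 0, 0, 0, 1],
  [0, 0, 0, 0, 0, 0, 1],
])

```text
t: 13.02
ee_pos: [0.5923, 0.1406, 0.1946]
eef_rot: [-3.141, 0.783, -1.746]
contact_force: [-2.5, -8.6, 6.5]
width: 0.123
```

```bash
python3 - <<'E'
from ang import *
print(ctrl.get_state()['contact_force'])
P0,R0=cur(); print((P0-O)@xs,(P0-O)@ys,P0[2]-O[2], 'bar should be',[-.144,.023])
# rows: rotate tool rigidly about axle line along ys through O; n steps
n=18; st=np.deg2rad(72)/n; q=P0.copy()
print('rot/row',ys*np.rad2deg(st)/8)
for i in range(1,n+1):
    q2=O+R.from_rotvec(ys*st*i).apply(P0-O); print(np.round((q2-q)/.03,2).tolist()); q=q2
E
```

```text
[-2.5257761  -8.56642166  6.53408582]
-0.13512959559343124 -0.00017983328254016266 0.014578803933755713 bar should be [-0.144, 0.023]
rot/row [ 0.49242018 -0.08673155  0.        ]
[-0.01, -0.04, 0.31]
[-0.01, -0.07, 0.31]
[-0.02, -0.09, 0.3]
[-0.02, -0.11, 0.3]
[-0.02, -0.13, 0.29]
[-0.03, -0.15, 0.28]
[-0.03, -0.17, 0.27]
[-0.03, -0.18, 0.26]
[-0.04, -0.2, 0.24]
[-0.04, -0.22, 0.23]
[-0.04, -0.23, 0.21]
[-0.04, -0.25, 0.19]
[-0.05, -0.26, 0.18]
[-0.05, -0.27, 0.16]
[-0.05, -0.28, 0.14]
[-0.05, -0.29, 0.12]
[-0.05, -0.3, 0.1]
[-0.05, -0.3, 0.08]
```

Request:
servo_tool([
  [-0.01, -0.04, 0.31, 0.492, -0.087, 0, 1],
  [-0.01, -0.07, 0.31, 0.492, -0.087, 0, 1],
  [-0.02, -0.09, 0.3, 0.492, -0.087, 0, 1],
  [-0.02, -0.11, 0.3, 0.492, -0.087, 0, 1],
  [-0.02, -0.13, 0.29, 0.492, -0.087, 0, 1],
  [-0.03, -0.15, 0.28, 0.492, -0.087, 0, 1],
  [-0.03, -0.17, 0.27, 0.492, -0.087, 0, 1],
  [-0.03, -0.18, 0.26, 0.492, -0.087, 0, 1],
])

```text
t: 14.02
ee_pos: [0.5872, 0.1138, 0.2634]
eef_rot: [-3.141, 1.346, -1.744]
contact_force: [0.3, 1.9, -5.4]
width: 0.12
```

Request:
servo_tool([
  [-0.04, -0.2, 0.24, 0.492, -0.087, 0, 1],
  [-0.04, -0.22, 0.23, 0.492, -0.087, 0, 1],
  [-0.04, -0.23, 0.21, 0.492, -0.087, 0, 1],
  [-0.04, -0.25, 0.19, 0.492, -0.087, 0, 1],
  [-0.05, -0.26, 0.18, 0.492, -0.087, 0, 1],
  [-0.05, -0.27, 0.16, 0.492, -0.087, 0, 1],
  [-0.05, -0.28, 0.14, 0.492, -0.087, 0, 1],
  [-0.05, -0.29, 0.12, 0.492, -0.087, 0, 1],
  [-0.05, -0.3, 0.1, 0.492, -0.087, 0, 1],
  [-0.05, -0.3, 0.08, 0.492, -0.087, 0, 1],
  [0, 0, 0, 0, 0, 0, 1],
  [0, 0, 0, 0, 0, 0, 1],
  [0, 0, 0, 0, 0, 0, 1],
  [0, 0, 0, 0, 0, 0, 1],
  [0, 0, 0, 0, 0, 0, 1],
  [0, 0, 0, 0, 0, 0, 1],
  [0, 0, 0, 0, 0, 0, 1],
  [0, 0, 0, 0, 0, 0, 1],
])

```text
t: 16.27
ee_pos: [0.5728, 0.0363, 0.314]
eef_rot: [-0.0, 1.1, 1.398]
contact_force: [-8.4, 7.7, 7.8]
width: 0.116
```

```bash
python3 - <<'E'
from ang import *
P0,R0=cur(); print((P0-O)@xs,(P0-O)@ys,P0[2]-O[2]); a=np.arctan2(P0[2]-O[2],(P0-O)@xs); a0=np.arctan2(.0146,-.1351); print('tip',a0-a)
d=snap('side','d5'); s=snap('scene','s5')
cv2.imwrite('pics/m5.png',np.hstack([cv2.resize(s['color'][150:330,250:490],(400,300)),cv2.resize(d['color'][120:345,180:480],(400,300))]))
E
```

```text
-0.029007124496166273 -0.0012738481705000771 0.1339843117777721
tip 1.2499399760845213
```

View pics/m5.png

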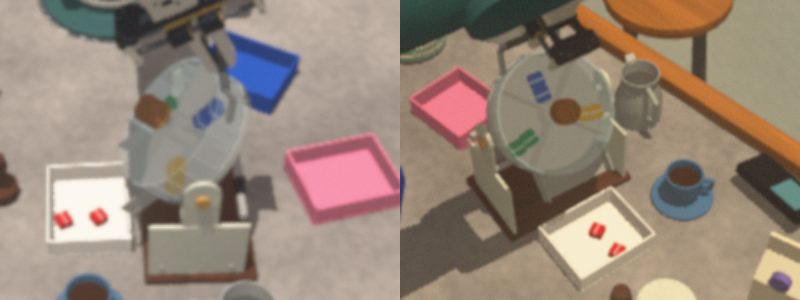

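Both reds are in the dish (scene crop (64,219),(98,216)), tip ≈1.25 rad, others still in. Bringing it back.

Request:
servo_tool([
  [0.05, 0.3, -0.08, -0.492, 0.087, 0, 1],
  [0.05, 0.3, -0.1, -0.492, 0.087, 0, 1],
  [0.05, 0.29, -0.12, -0.492, 0.087, 0, 1],
  [0.05, 0.28, -0.14, -0.492, 0.087, 0, 1],
  [0.05, 0.27, -0.16, -0.492, 0.087, 0, 1],
  [0.05, 0.26, -0.18, -0.492, 0.087, 0, 1],
  [0.04, 0.25, -0.19, -0.492, 0.087, 0, 1],
  [0.04, 0.23, -0.21, -0.492, 0.087, 0, 1],
  [0.04, 0.22, -0.23, -0.492, 0.087, 0, 1],
  [0.04, 0.2, -0.24, -0.492, 0.087, 0, 1],
  [0.03, 0.18, -0.26, -0.492, 0.087, 0, 1],
  [0.03, 0.17, -0.27, -0.492, 0.087, 0, 1],
  [0.03, 0.15, -0.28, -0.492, 0.087, 0, 1],
  [0.02, 0.13, -0.29, -0.492, 0.087, 0, 1],
  [0.02, 0.11, -0.3, -0.492, 0.087, 0, 1],
  [0.02, 0.09, -0.3, -0.492, 0.087, 0, 1],
  [0.01, 0.07, -0.31, -0.492, 0.087, 0, 1],
  [0.01, 0.04, -0.31, -0.492, 0.087, 0, 1],
  [0, 0, 0, 0, 0, 0, 1],
  [0, 0, 0, 0, 0, 0, 1],
])

```text
t: 18.88
ee_pos: [0.5924, 0.1404, 0.1945]
eef_rot: [-3.14, 0.782, -1.746]
contact_force: [-1.0, -10.6, 7.0]
width: 0.118
```

Request:
servo_tool([
  [0, 0, 0, 0, 0, 0, 0.6],
  [0, 0, 0, 0, 0, 0, 0.3],
  [0, 0, 0, 0, 0, 0, 0.1],
  [0, 0, 0, 0, 0, 0, 0.1],
  [0.1, 0.55, 0.55, 0, 0, 0, 0.1],
  [0.1, 0.55, 0.55, 0, 0, 0, 0.1],
  [0.1, 0.55, 0.55, 0, 0, 0, 0.1],
  [0.1, 0.55, 0.55, 0, 0, 0, 0.1],
  [0.1, 0.7, 0.7, 0, 0, 0, 0.1],
  [0.1, 0.7, 0.7, 0, 0, 0, 0.1],
  [0, 0, 0, 0, 0, 0, 0.1],
  [0, 0, 0, 0, 0, 0, 0.1],
  [0, 0, 0, 0, 0, 0, 0.1],
  [0, 0, 0, 0, 0, 0, 0.1],
])

```text
t: 20.62
ee_pos: [0.6102, 0.2487, 0.3011]
eef_rot: [3.141, 0.784, -1.747]
contact_force: [0.8, 0.7, 0.0]
width: 0.45
```

```bash
python3 - <<'E'
from ang import *
d=snap('side','d6'); s=snap('scene','s6'); s0=cs['scene']
cv2.imwrite('pics/m6.png',np.hstack([cv2.resize(s['color'][150:330,250:490],(400,300)),cv2.resize(d['color'][120:345,180:480],(400,300))]))
print('bar/knob pred side',proj(d,[T(p,[-.144,-.05,.203]),T(p,[-.144,.05,.203]),T(p,kn)]), ctrl.get_state()['t'])
for k,a,b in(('scene',s0,s),('side',cs['side'],d)):
    for c in(a,b):
        m=(c['color'].min(2)>195).astype(np.uint8); reg=np.zeros_like(m)
        (reg.__setitem__((slice(240,305),slice(270,335)),1) if k=='scene' else reg.__setitem__((slice(255,340),slice(275,375)),1)); x,y,w,h=cv2.boundingRect(m*reg); print(k,'dish',x,y,w,h)
E
```

```text
bar/knob pred side [[234.46108516 168.48369203]
 [272.76210467 151.99183563]
 [278.26123092 170.11015182]] 20.725
scene dish 278 247 51 48
scene dish 278 247 51 49
side dish 0 0 0 0
side dish 303 285 51 33
```

View pics/m6.png

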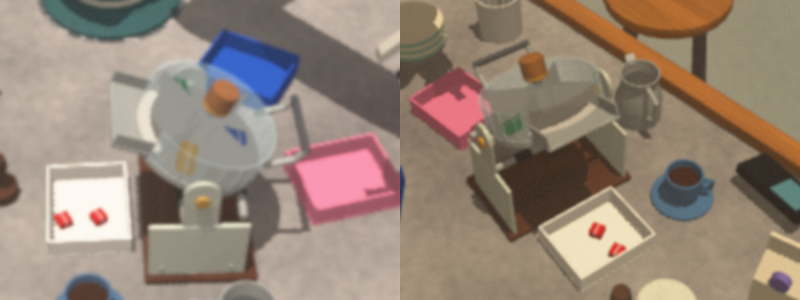

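The carousel is back on its rest: the bar and knob are where they started. Both reds are in the unmoved dish and the hand is clear, so I'm handing in.

```bash
python3 -c "
from workcell import ctrl; print(ctrl.hand_in())"
```

```text
the job is handed in; nothing more can be done
None
```

The job is done and handed in at about 20.7 s of the 67 s allowed; the hand-in gave no verdict.

I turned the knob a quarter turn to bring red to the spout. It overshot by about 10°, so I gripped it again and turned it back to within about 2° of square. I then held the bar, tipped the drum to about 1.25 rad, brought it back to its rest and let go.

**Last checks:**
- **Red caramels:** both lie in the white dish in both camera views.
- **Dish:** it had not moved, to within a pixel in the scene camera. The same check on the side camera found nothing in its first picture, so it could not confirm this.
- **Carousel:** it leans back on its rest, with the bar and knob where they started. I judged this from the pictures, not from a measured angle.
- **Other caramels:** green, blue and gold were all still in the drum; I did not count each piece.
- **Contact:** the hand is clear of everything, at about 1 N on the tool. The highest force I saw was about 26 N, at the end of the first turn of the knob.

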